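Seat the test tile in the sample plate and present the plate label end up

TASK

Put the loose square tile into the square recess of the white sample plate while the plate lies on its low stand, and press down on the tile with the fingers until it is flush. Then pick up the plate with the tile in it and hold it in the air over the middle of the light pad, top face still upward, tipped up about 40 degrees so that its frosted label end (the end with the small corner notch) is the higher one. Finish still holding it there, steady, and leave all the other things alone.

Things in the scene. Friction and masses are not known exactly. Their poses are not given: they have to be found in the camera images.
- plate: loose white opal-glass plate, 120 x 44 x 16 mm, about 190 g, top face up on the stand at any heading. Origin: centre of its underside; x along its length to the frosted label end, y across, z up. The only mark of the label end is a 14 x 14 mm notch right through the (+x, +y) corner; frosting is as white as the rest. Mid top face: a square recess, 29 x 29 mm, 10 mm deep, parallel to its sides
- recess (a point): centre of the floor of the plate's square recess, 6 mm above the plate's underside and 10 mm below its top face; axes as the plate
- notch (a point): the middle of the corner notch of the plate (empty air) at top-face height: 53 mm along the plate's x and 15 mm along its y from the centre, 16 mm above its underside; axes as the plate
- chip: loose square white tile, 26 x 26 x 10 mm, 20 g, lying flat on the table; origin: centre of its underside, x and y along its sides, z up; all four sides and both faces are alike. It fits the recess with 1.5 mm of play on each side, and its top is then level with the plate's top face. (The round disc of 30 mm diameter is not it.)
- stand: fixed dark stand with a rubber top under the plate, 90 x 30 x 30 mm high; origin: centre of its underside; x along its length. The plate lies along it by friction only, within 0.1 rad and 5 mm, and overhangs each long side by about 7 mm, so fingers can grip its 44 mm width and reach past its underside
- lightpad: fixed flat light pad on the table, 140 x 140 x 12 mm, aluminium frame with white top; origin: centre of its underside. It may lie to the left or to the right of the stand
- blank: bystander: loose plain white plate 120 x 44 x 16 mm with neither notch nor recess, flat on the table; leave it alone
- disc: bystander: loose round white disc, 30 mm diameter, 10 mm thick; leave it alone
- crucible: bystander: loose small white porcelain bowl, 42 mm across the rim, 32 mm high
- beaker: bystander: loose glass beaker, 68 mm across, 85 mm high
- reagent: bystander: loose amber bottle, 64 mm across, 140 mm high
- tongs: bystander: loose steel crucible tongs lying flat, about 220 mm long, 10 mm high
- dish: bystander: loose shallow white dish, 60 mm across, 18 mm high
There are look-alikes about, which are no part of the job. What is shaped like the plate but blue, brown or turquoise is not meant.

How it is judged (in metres and radians):
On the way:
1. the tile is flush in the recess and pressed by the fingers, the plate still on its stand (distance between chip and recess below 0.004 m and z of chip in the frame of recess below 0.0018 m and angle between the z axis of chip and the z axis of plate, either way round below 0.08 rad and contact force between the fingers and chip above 1.5 N and contact force between plate and stand above 1 N and horizontal distance between plate and stand below 0.03 m), for 0.1 s.
At the end, for the whole second after the job is handed in: Fingers hold the plate steady, its centre within 50 mm of the light pad's centre seen from above and 90 mm or more above the table; notched end raised 27 to 55 degrees, top face at most 55 degrees from straight up; tile in the recess, flush within 1.8 mm (distance between chip and recess below 0.004 m and z of chip in the frame of recess below 0.0018 m and angle between the z axis of chip and the z axis of plate, either way round below 0.08 rad and horizontal distance between plate and lightpad below 0.05 m and height (world z) of plate above 0.09 m and angle between plate's own x axis and vertical between 0.61 and 1.1 rad and angle between plate's own z axis and vertical below 0.97 rad and contact force between the fingers and plate above 1 N and linear speed of plate below 0.03 m/s and angular speed of plate below 0.2 rad/s); the arm keeps its last pose, push and grip.
It fails at once if a bystander was moved by more than 20 mm (distance of any of blank, disc, crucible, beaker, reagent, tongs, dish from where it was at the start of the episode above 0.02 m).
It also fails if it takes over 59 s, if anything falls off the work surface, if the arm or the gripper's body presses on something with over 40 N, if the wrist force passes 120 N, or if a joint passes its speed limit or range.

ROBOT

A 7-joint arm with a two-finger parallel gripper is mounted at the origin on the work surface. World frame = base frame: x ahead of the robot, y to its left, z up, the work surface at z = 0. Lengths are in mm, angles in rad, forces in N, time in s.
With the tool pointing down it reaches from about 400 to 850 mm from the base axis. Payload 4.4 kg.
Tool frame: the origin (TCP) lies midway between the tips of the shut fingers; the grasp point (between the pads) lies 19 mm behind it; z points along the fingers, y is the direction in which the jaws open and shut (so a half turn about z gives the same grasp; the last joint's range is limited). The gripper opens to 94 mm and grips with 3 to 60 N. Pads are 16 mm wide; open, the fingers measure 119 mm over their backs; the gripper's body (75 mm by 177 mm) begins 78 mm behind the grasp point.
Start: joints at [1.101, 0.628, 0.038, 1.517, -0.027, 0.996, -0.02], TCP at [255.424, -597.726, 205.478] pointing down, gripper open.
Joint ranges: [-3.06, 3.06], [-0.37, 2.12], [-1.25, 1.32], [0.18, 2.47], [-1.1, 4.24], [0.23, 1.98], [-2.94, 2.94]. Speed limits (rad/s): [2.57, 2.57, 3.14, 3.14, 3.14, 3.14, 3.14].

INTERFACE

Orientations are given as [roll, pitch, yaw] about the fixed x, y, z axes, in that order (R = Rz(yaw) Ry(pitch) Rx(roll)).
In Python, from bench import env, get_state, viewer, job_done gives the robot as it stands. Calls block until the motion is done:
- env.movep(position, orientation): joint-space move of the TCP to a pose.
- env.move_straight(position, ori=None, feed=150, guard=None): straight line of the TCP; ori=None keeps the orientation; feed is the mean speed in mm/s. With guard (N) it stops when the force on the tool has changed by that much, and returns True; else False.
- env.move_joints(angles): joint-space move.
- env.move_gripper(opening, f_grip=None): finger opening in mm; f_grip is the grip in N (None keeps the last); returns when the fingers have stopped.
- env.pause(seconds).
- env.ik(position, orientation): joint angles nearest the present ones, or None.
- get_state(): the state.
- viewer.read_camera(name): name is "side" or "top"; returns the picture (480x640x3 uint8, red, green, blue); there is no depth.
- viewer.camera_info(name): a dict with "fx", "fy", "cx", "cy" (pixels), "cam_to_world" (4x4, takes a point from camera to world coordinates). Camera axes: x right, y down, z forward; pixel columns grow to the right and rows downward; lengths in mm; the calibration is good to about 2 mm. A picture is of the moment at which its call begins. camera_info takes no time and is no camera call.
A pose or a line that the arm cannot do raises env.MotionError and nothing moves.
- job_done(): hands the job in, once; it reports no verdict.
The state is a dict: "t": time; "qpos": joint angles; "joint_vel": joint speeds; "effort": joint torques, N m; "tcp_pos": TCP position; "orientation": TCP orientation; "wrist_force": force on the tool from outside, world axes, zero at the start; "ft_torque": the same for the moment, N m; "gripper_width": finger opening in mm.
Only numpy, scipy, OpenCV 4.12 (cv2) and the standard library are available. Lean on these libraries where they do the work, as an engineer would, in place of code of your own. Each camera call takes 0.05 s, during which the arm holds its last target. There are 200 camera calls.

## Working session

There is one attempt and no reset: what is moved stays moved. The work goes in short steps, each a Python script; the robot and the scene stay as the last script left them, time stands still between calls to the robot, and variables do not carry over. Pictures are saved under pics/ and viewed, about 8 in all and at most 12, crops included, and the job is handed in when it is done.

```bash
ls; mkdir -p pics; python3 - <<'E'
from bench import env,get_state,viewer
import cv2,numpy as np
for n in("top","side"):
    im=viewer.read_camera(n); cv2.imwrite(f"pics/{n}0.png",im[:,:,::-1])
    c=viewer.camera_info(n); print(n,{k:np.round(v,3).tolist() for k,v in c.items()})
E
```

```text
pics
top {'fx': 510.944, 'fy': 510.944, 'cx': 311.198, 'cy': 248.279, 'cam_to_world': [[0.006, -0.997, 0.072, 493.614], [-1.0, -0.007, -0.015, -18.931], [0.015, -0.071, -0.997, 1292.416], [0.0, 0.0, 0.0, 1.0]]}
side {'fx': 552.588, 'fy': 552.588, 'cx': 317.067, 'cy': 240.196, 'cam_to_world': [[-0.938, 0.213, -0.274, 940.041], [0.347, 0.597, -0.723, 955.839], [0.01, -0.773, -0.634, 917.409], [0.0, 0.0, 0.0, 1.0]]}
```

View pics/top0.png

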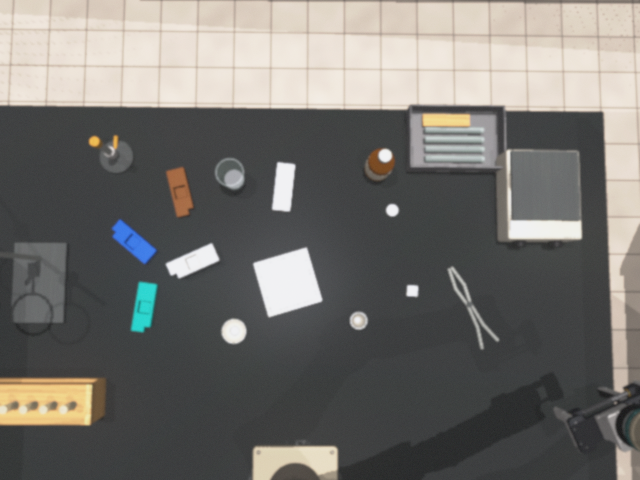

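View pics/side0.png

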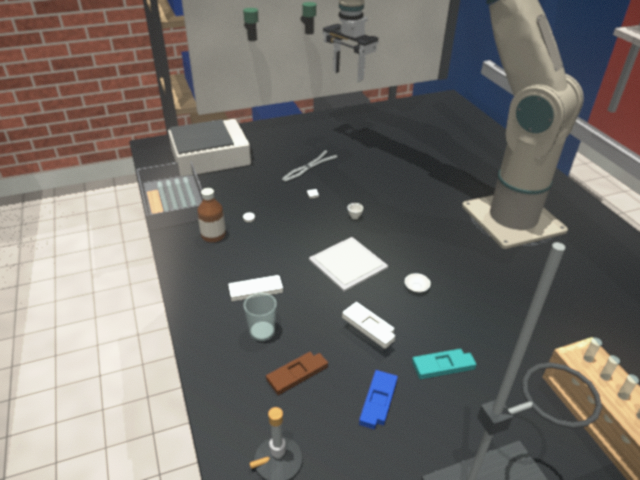

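Top view candidates. Plate: white at (193,261), with recess and notch. Not it: the blank at (284,187), and the brown (179,192), blue (134,242) and turquoise (144,306) look-alikes. Tile: square at (412,291). Not it: the disc at (392,210). Next I'll measure these and check them in one close crop.

```bash
cat > h.py <<'E'
from bench import env,get_state,viewer,job_done
import cv2,numpy as np
def shot(n,name=None):
    im=viewer.read_camera(n)
    if name: cv2.imwrite(f"pics/{name}.png",im[:,:,::-1])
    return im
def ray(n,uv,z):
    c=viewer.camera_info(n);T=np.array(c["cam_to_world"])
    d=T[:3,:3]@[(uv[0]-c["cx"])/c["fx"],(uv[1]-c["cy"])/c["fy"],1]
    return T[:3,3]+d*(z-T[2,3])/d[2]
def proj(n,p):
    c=viewer.camera_info(n);T=np.array(c["cam_to_world"])
    q=T[:3,:3].T@(np.array(p)-T[:3,3]); return np.array([c["cx"]+c["fx"]*q[0]/q[2],c["cy"]+c["fy"]*q[1]/q[2]])
def blob(im,n,uv,z,thr=120,win=45):
    """white blob nearest uv: rectangle in world plane z -> centre, size, angle of long side, contour"""
    g=im.min(2); m=np.zeros_like(g); u,v=map(int,uv)
    sl=np.s_[max(v-win,0):v+win,max(u-win,0):u+win]; m[sl]=(g[sl]>thr)*255
    cs,_=cv2.findContours(m,cv2.RETR_EXTERNAL,cv2.CHAIN_APPROX_NONE)
    cs=[c for c in cs if cv2.contourArea(c)>20]
    c=min(cs,key=lambda c:-cv2.pointPolygonTest(c,(float(u),float(v)),True))
    w=np.array([ray(n,p,z)[:2] for p in c[:,0]],np.float32)
    r=cv2.minAreaRect(w); (cx,cy),(a,b),t=r
    if a<b: a,b,t=b,a,t+90
    return np.array([cx,cy]),(a,b),np.radians(t),w
def crop(im,uv,h,s): 
    u,v=map(int,uv); return cv2.resize(im[v-h:v+h,u-h:u+h,::-1],(s,s),interpolation=cv2.INTER_CUBIC)
E
python3 - <<'E'
from h import *
t=shot("top");s=shot("side")
for nm,uv,us,z in [("plate",(193,261),(367,324),46),("chip",(412,291),(313,193),10),("pad",(288,282),(348,262),12),("disc",(392,210),(249,217),10),("blank",(284,187),(256,288),16)]:
    for n,im,p in(("top",t,uv),("side",s,us)):
        for thr in (110,150):
            c,sz,a,_=blob(im,n,p,z,thr,50); print(nm,n,thr,c.round(1),np.round(sz,1),round(a,3))
cv2.imwrite("pics/c1.png",np.vstack([np.hstack([crop(t,(193,261),35,300),crop(t,(412,291),20,300)]),np.hstack([crop(s,(367,324),35,300),crop(s,(313,193),20,300)])]))
E
```

```text
plate top 110 [548.8 252.2] [126.6  50.3] 2.0
plate top 150 [548.8 252. ] [123.2  47.4] 2.0
plate side 110 [554.3 256.8] [130.6  60.2] 2.001
plate side 150 [553.4 255.1] [125.3  54.2] 1.991
chip top 110 [ 482.2 -291.4] [30.2 30.1] 1.563
chip top 150 [ 481.2 -290.2] [27.7 27.7] 1.562
chip side 110 [ 484.8 -285.3] [40.7 31.9] 1.231
chip side 150 [ 484.1 -287.3] [35.9 29.4] 1.493
pad top 110 [501.5  21.8] [145.7 145.7] 0.292
pad top 150 [501.5  21.5] [142.3 142.2] 0.293
pad side 110 [505.7  27.1] [148.6 148. ] 0.291
pad side 150 [505.5  26.5] [143.5 142.9] 1.862
disc top 110 [ 685.6 -241. ] [33.3 33.1] 3.135
disc top 150 [ 685.6 -242.2] [30.6 28.1] 1.579
disc side 110 [ 689.3 -237.8] [41.8 32.6] 1.304
disc side 150 [ 687.4 -239.4] [36.9 30. ] 1.304
blank top 110 [741.6  33.8] [125.7  50.3] 3.043
blank top 150 [741.2  33.7] [123.3  46.6] 3.043
blank side 110 [750.7 102.4] [188.7 125.7] 1.47
blank side 150 [744.5  41.2] [123.   60.8] 3.049
```

View pics/c1.png

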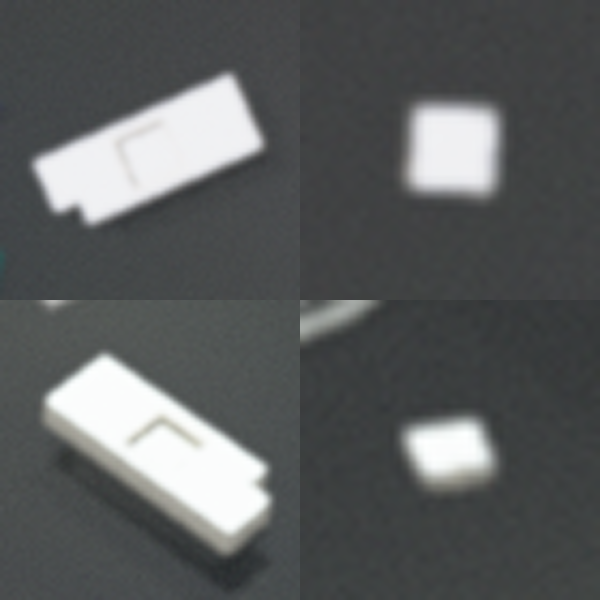

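The crop confirms the choice. The plate's notch is at its left/lower end, so its yaw is about 2.0 and the (+x,+y) corner fits. The tile is the square piece. The two cameras disagree by about 4–5 mm, so I'll fix the plate position by touch: one light squeeze across its width, then touching its ends.

```bash
cat >> h.py <<'E'
pi=np.pi
def D(y): return [pi,0,y]
def st(m=""):
    s=get_state(); print(m,"t",round(s["t"],2),"tcp",np.round(s["tcp_pos"],2),"w",round(s["gripper_width"],2),"F",np.round(s["wrist_force"],1)); return s
E
python3 - <<'E'
from h import *
st()
print(get_state()["orientation"])
py=2.0
for y in (py,py-pi): print("plate",y,env.ik([551,254,150],D(y)))
for y in (-.008,-.008+pi/2,-.008-pi/2,pi): print("chip",y,env.ik([482,-290,120],D(y)))
from scipy.spatial.transform import Rotation as R
# final: tool = plate frame rotated; plate yaw Y, tilt 40 about plate y
for Y in np.arange(0,2*pi,pi/6):
    for k in(0,pi):
        M=R.from_euler('z',Y)*R.from_euler('y',-np.radians(40))*R.from_euler('xz',[pi,k])
        g=np.array([503,24,190]); q=env.ik(g+M.apply([0,0,19]),M.as_euler('xyz'))
        if q is not None: print("final",round(Y,2),k,np.round(q,2))
E
```

```text
t 0.2 tcp [ 255.31 -597.32  204.9 ] w 94.17 F [-0.4 -0.2 -0.4]
[-3.14039750e+00 -1.34085385e-05  4.03897273e-01]
plate 2.0 [-0.14543501  0.68108545 -0.54616201  1.69030108  0.43315227  0.8933265
 -0.43954786]
plate -1.1415926535897931 [-0.68785523  0.65254444  0.34067874  1.70730605 -0.27860959  0.82967661
 -2.93492397]
chip -0.008 [ 0.40600379  0.618132    0.13156074  1.8520267  -0.12132835  0.67913046
 -0.97077695]
chip 1.5627963267948966 [ 0.63700637  0.62130879 -0.22255815  1.84506531  0.20150908  0.69703324
  0.29165745]
chip -1.5787963267948966 [ 0.14509468  0.679322    0.55082056  1.85961047 -0.50608506  0.74548957
 -2.17198911]
chip 3.141592653589793 [ 0.89258134  0.68762135 -0.63329715  1.8375493   0.55152213  0.79927791
  1.54212071]
final 1.05 0 [ 0.87  0.63 -0.75  2.22 -0.84  0.35  0.53]
final 1.05 3.141592653589793 [ 0.71  0.57 -0.51  2.22 -1.08  0.47 -2.37]
final 1.57 0 [ 0.76  0.73 -0.66  1.91 -0.36  0.81  0.47]
final 1.57 3.141592653589793 [ 0.12  0.67  0.33  1.93 -0.94  1.16 -2.07]
final 2.09 0 [ 0.63  0.85 -0.7   1.63 -0.08  1.19  0.58]
final 2.09 3.141592653589793 
[... 253 characters left out ...]
589793 [-0.17  0.88  0.19  1.35 -0.14  1.62 -1.52]
final 3.67 0 [ 0.25  1.07 -1.06  1.39  0.7   1.88  1.2 ]
final 3.67 3.141592653589793 [-0.32  0.85  0.16  1.41  0.1   1.54 -1.26]
final 4.19 0 [ 0.15  1.01 -1.06  1.58  0.89  1.83  1.49]
final 4.19 3.141592653589793 [-0.43  0.77  0.07  1.6   0.38  1.36 -1.08]
final 4.71 0 [ 0.1   0.91 -1.06  1.85  1.07  1.69  1.72]
final 4.71 3.141592653589793 [-0.59  0.67  0.11  1.87  0.62  1.06 -0.92]
final 5.24 0 [-1.29  0.95  1.25  2.19 -0.54  0.4  -2.45]
final 5.24 3.141592653589793 [-1.02  0.65  0.66  2.19  0.73  0.49 -0.62]
final 5.76 0 [-0.54  0.46  0.04  2.46  1.86  0.59  1.89]
final 5.76 3.141592653589793 [ 0.2   0.67 -1.06  2.44  1.65  1.2  -1.05]
```

```bash
python3 - <<'E'
from h import *
Y=2.0; c=np.array([550.5,253.5]); ux=np.array([np.cos(Y),np.sin(Y)])
P=lambda p,z:[p[0],p[1],z]
env.movep(P(c,140),D(Y)); st("above")
env.move_gripper(64,3)
print(env.move_straight(P(c,24),feed=120,guard=8)); st("down")
env.move_gripper(30,5); st("squeezed")
env.move_gripper(60); 
im=shot("top"); 
env.move_straight(P(c,70),feed=150)
env.move_gripper(0,20); e=c-ux*84
env.move_straight(P(e,70),feed=150); env.move_straight(P(e,36),feed=100); st("end"); 
g=env.move_straight(P(c-ux*62,36),feed=25,guard=3); s=st("touch %s"%g)
print("along rel c:",(np.array(s["tcp_pos"][:2])-c)@ux+68)
env.move_straight(P(e,36),feed=100); env.move_straight(P(e,130),feed=200)
env.movep([482,-290,230],D(-.008)); st()
im=shot("top","t2"); im2=shot("side","s2")
print(blob(im,"top",proj("top",[550,253,46]),46,150,40)[:3])
cv2.imwrite("pics/c2.png",np.hstack([crop(im,(193,261),35,400),crop(im2,(367,324),35,400)]))
E
```

```text
above t 3.36 tcp [551.04 252.44 139.95] w 93.88 F [-1.3  0.  -0.7]
False
down t 5.12 tcp [551.03 253.9   24.7 ] w 64.09 F [-0.1  0.3  0.6]
squeezed t 5.58 tcp [550.95 253.66  24.51] w 44.06 F [-0.4  0.   2.9]
end t 8.75 tcp [585.   177.78  35.64] w 0.21 F [-0.2 -0.3  0.3]
touch True t 9.66 tcp [576.22 196.62  35.79] w 0.23 F [-0.2 -0.5 -0.5]
along rel c: 5.580163718599572
 t 12.42 tcp [ 482.78 -288.41  229.61] w 0.35 F [ 0.7  0.8 -0.9]
(array([544.94384766, 259.20172119]), (123.37425994873047, 47.44609832763672), np.float64(2.0003688045775583))
```

View pics/c2.png

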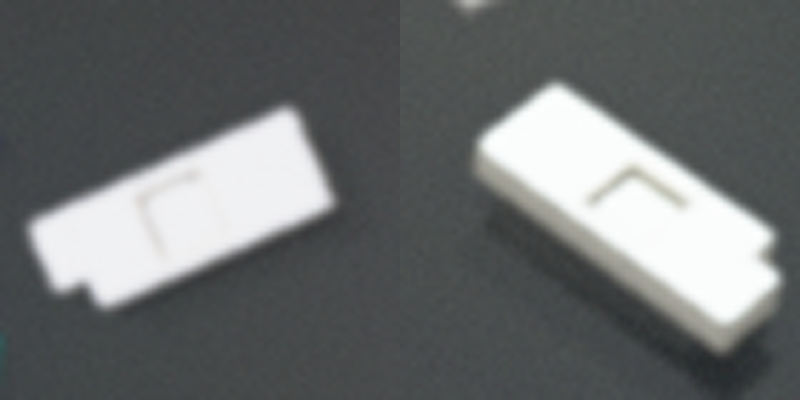

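The squeeze read 44.06 mm, so the plate is centred across the jaws. The touch then slid it about 8 mm along the stand. The crop shows it still straight, recess empty, notch at the lower left (60,290). Now the tile: two crossed grasps to centre it.

```bash
python3 - <<'E'
from h import *
c=[484,-289.5]
im=shot("top"); s=shot("side")
env.move_gripper(60,5)
env.movep([*c,60],D(-.008)); print(env.move_straight([*c,4.5],feed=80,guard=6)); st("d1")
env.move_gripper(10,5); a=st("g1")
env.move_gripper(45); env.move_straight([*c,35],feed=150)
env.movep([*c,35],D(1.563)); env.move_straight([*c,4.5],feed=80,guard=6)
env.move_gripper(10,15); b=st("g2")
env.move_straight([*c,40],feed=100); st("lift"); env.movep([*c,230],D(1.563)); st()
cv2.imwrite("pics/c3.png",crop(shot("side"),(np.clip(proj("side",[484,-290,225]),70,400)),70,500)); print(proj("side",[484,-290,225]))
E
```

```text
False
d1 t 15.2 tcp [ 484.24 -289.61    4.63] w 60.11 F [ 0.5  0.2 -0.4]
g1 t 15.82 tcp [ 484.1  -289.57    4.67] w 26.35 F [ 0.7 -0.2  0.8]
g2 t 18.67 tcp [ 484.24 -289.72    4.87] w 25.52 F [-0.5  0.2  2.2]
lift t 19.18 tcp [ 483.94 -289.75   40.18] w 25.12 F [ 0.6 -0.   0.6]
 t 19.96 tcp [ 482.83 -289.65  228.38] w 25.37 F [ 0.8 -0.2 -0.6]
[312.62377761 124.84116262]
```

View pics/c3.png

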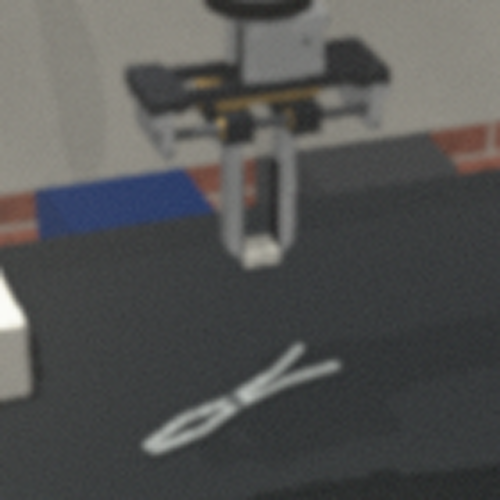

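Tile is held level (width about 25.5 mm). Its touched position gives a top-camera offset of (+2.9,+0.7), against (+3.7,−0.4) at the plate, so I'll start from a compromise and search along the plate if it catches.

```bash
python3 - <<'E'
from h import *
Y=2.0; c=np.array([550.5,253.5]); ux=np.array([np.cos(Y),np.sin(Y)]); uy=np.array([-ux[1],ux[0]])
f=lambda a,b,z:[*(c+ux*a+uy*(b-.3)),z]
env.movep(f(6,0,150),D(Y)); env.move_straight(f(6,0,56),feed=120); env.pause(.3); st("hover")
cv2.imwrite("pics/c4.png",crop(shot("side"),(363,318),40,560))
for a,b in [(6,0),(7,0),(5,0),(8,0),(4,0),(6,1),(6,-1)]:
    env.move_straight(f(a,b,53),feed=60); env.pause(.15)
    g=env.move_straight(f(a,b,47.2),feed=20,guard=4); s=st(f"{a,b,g}")
    if s["tcp_pos"][2]<48.6: break
cv2.imwrite("pics/c5.png",crop(shot("side"),(363,318),40,560))
E
python3 -c "
import cv2,numpy as np
cv2.imwrite('pics/c45.png',cv2.resize(np.hstack([cv2.imread('pics/c4.png'),cv2.imread('pics/c5.png')]),(800,400)))"
```

```text
hover t 23.25 tcp [548.59 259.19  56.53] w 26.03 F [ 0.8 -0.5 -0.4]
(6, 0, False) t 24.14 tcp [548.14 259.07  47.01] w 25.87 F [0.5 0.6 0.1]
```

View pics/c45.png

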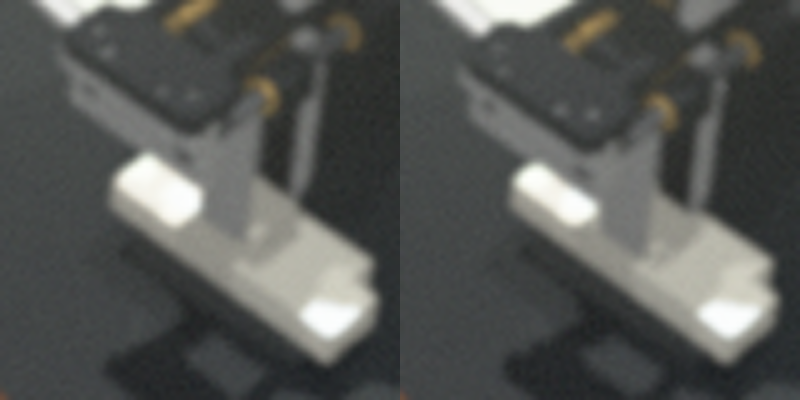

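The tile went in on the first try with no contact force, and the crop shows it part way into the recess between the fingers. Next: release, press, look.

```bash
python3 - <<'E'
from h import *
Y=2.0; c=np.array([550.5,253.5]); ux=np.array([np.cos(Y),np.sin(Y)]); uy=np.array([-ux[1],ux[0]])
f=lambda a,z:[*(c+ux*a-.3*uy),z]
env.move_gripper(36,15); env.move_straight(f(6,70),feed=120); env.move_gripper(0,15); 
env.move_straight(f(6,54),feed=100); env.pause(.15)
g=env.move_straight(f(6,42),feed=15,guard=8); env.pause(.2); st(f"press {g}"); env.pause(.2); st()
env.move_straight(f(6,75),feed=120); env.move_straight([*(c+ux*6+uy*130),150],feed=250); env.pause(.1)
t=shot("top");s=shot("side"); st()
print(blob(t,"top",proj("top",[545,259,46]),46,150,40)[:3])
cv2.imwrite("pics/c6.png",np.hstack([crop(t,(189,261),30,400),crop(s,(370,326),35,400)]))
E
```

```text
press True t 26.85 tcp [548.32 259.02  46.33] w 0.06 F [-1.2 -0.7  5.2]
 t 27.05 tcp [548.33 259.06  46.35] w 0.49 F [-1.2 -0.9  5.3]
 t 28.39 tcp [430.36 205.32 149.23] w 0.36 F [-0.2  0.2  0.5]
(array([544.94384766, 259.20172119]), (123.37425994873047, 47.44609832763672), np.float64(2.0003688045775583))
```

View pics/c6.png

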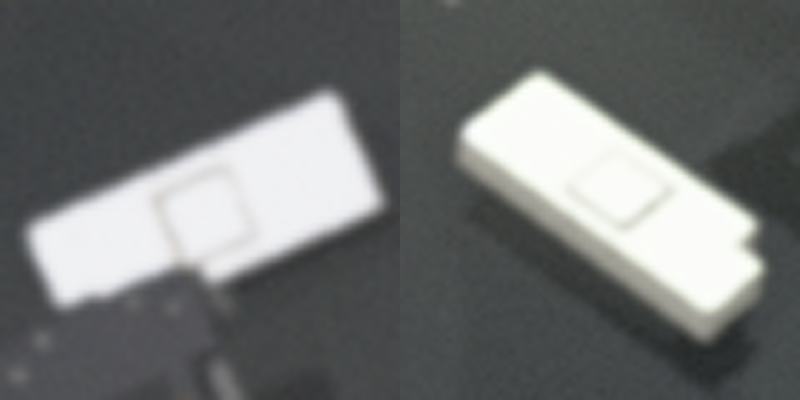

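The tile is flush: pressed at z=46.3 with a steady 5 N, and both views show an even gap all round. Next: grip the plate, lift it and tilt it.

```bash
python3 - <<'E'
from h import *
from scipy.spatial.transform import Rotation as R
Y=2.0; c=np.array([550.5,253.5]); ux=np.array([np.cos(Y),np.sin(Y)]); uy=np.array([-ux[1],ux[0]])
f=lambda a,z:[*(c+ux*a-.3*uy),z]
env.move_gripper(64,35); env.move_straight(f(6,100),feed=250)
print(env.move_straight(f(6,20),feed=100,guard=8)); st("down")
env.move_gripper(30,35); st("grip")
env.move_straight(f(6,60),feed=60); st("lift"); env.move_straight(f(6,190),feed=150)
M=R.from_euler('z',Y)*R.from_euler('y',-np.radians(40))*R.from_euler('x',pi)
g=np.array([504.7,22,180]); 
env.movep((g+M.apply([0,0,19])).tolist(),M.as_euler('xyz').tolist()); env.pause(.5)
s=st("final"); print(s["orientation"],M.as_euler('xyz'),np.abs(s["joint_vel"]).max())
t=shot("top");d=shot("side")
cv2.imwrite("pics/c7.png",np.hstack([crop(t,(288,282),70,400),crop(d,(350,215),80,400)]))
E
```

```text
False
down t 31.12 tcp [548.65 259.5   20.52] w 63.64 F [-0.1  0.9 -0.6]
grip t 31.57 tcp [548.58 259.16  20.45] w 43.11 F [0.2 0.8 2.5]
lift t 32.39 tcp [548.16 258.8   59.88] w 43.7 F [-0.5  0.6 -2.5]
final t 34.89 tcp [499.65  33.5  165.54] w 43.7 F [ 0.6  0.7 -2.5]
[ 3.14155221 -0.69764998  2.00088366] [ 3.14159265 -0.6981317   2.        ] 0.008777472734019904
```

View pics/c7.png

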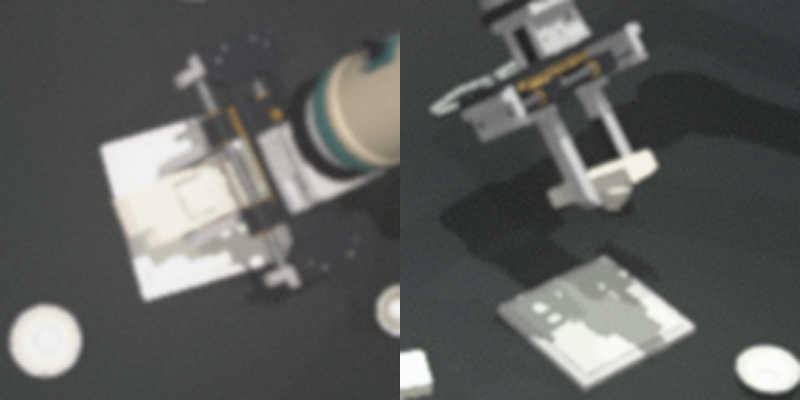

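The plate is held over the pad with its notched end up. In the top view the tile outline is intact at (200,190) and the notch is on the raised left end. In the side view the raised end is at (640,160). Handing in.

```bash
python3 - <<'E'
from h import *
s=st("pre"); a=cv2.imread("pics/top0.png")[:,:,::-1]; b=shot("top")
for n,p,z,th in [("disc",(392,210),10,150),("blank",(284,187),16,150),("dish",(233,331),18,150)]:
    print(n,blob(a,"top",p,z,th,30)[0]-blob(b,"top",p,z,th,30)[0])
job_done()
E
```

```text
pre t 34.99 tcp [499.62  33.19 165.43] w 43.86 F [ 0.   0.8 -2.6]
disc [18.97283936 29.30265808]
blank [0. 0.]
dish [0. 0.]
the job is handed in; nothing more can be done
```

The job is handed in at t ≈ 35 s with the plate held over the light pad, but one check, on whether the disc had moved, disagreed at the end.

**What I did:**
- I squeezed the plate lightly to centre it, then touched one end to fix its position, which slid it about 8 mm along the stand.
- I centred the tile with two crossed grasps and lowered it into the recess, where it went in on the first try.
- I pressed it with closed fingers at about 5 N for 0.4 s. The fingers stopped at z = 46.3 mm, level with the plate's top face at 46 mm.
- I then gripped the plate across its width, lifted it and tilted it 40° with the notched end up. Its centre is about 180 mm above the table.

**Last checks:**
- **Hold:** The jaw width was steady at 43.7–43.9 mm, the tool carried about 2.5 N (the weight of plate and tile), and the joints were almost still. The final picture shows the tile in the recess and the notched end raised.
- **Bystanders:** The blank and the dish showed no movement.
- **The disagreement:** The disc check gave an apparent shift of (19, 29) mm. The robot never worked near the disc, so I think the arm, which extends towards that side in the final pose, covered or joined its outline in the top view. I handed the job in from the same script, so I did not confirm this.
- **Not checked:** I did not measure the crucible, beaker, bottle or tongs at the end. No move was planned near them.
- **Camera offset:** The top camera was about 3 mm off the robot's touched positions. I corrected for that in the final pose.

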